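# Clamp a suitcase lock panel in the crank press

## Robot

A 6-joint arm with a two-finger parallel gripper is mounted at the origin on the work surface. World frame = base frame: x ahead of the robot, y to its left, z up, the work surface at z = 0. Lengths are in m, angles in rad, forces in N, time in s.
With the tool pointing down it reaches from about 0.375 to 0.975 m from the base axis. Payload 3.8 kg.
Tool frame: the origin (TCP) lies on the centre line of the jaws, within the pads' length; the fingertips stand 8 mm ahead of it and the grasp point (between the pads) lies 11 mm behind it; z points along the fingers, y is the direction in which the jaws open and shut (so a half turn about z gives the same grasp; the last joint's range is limited). The gripper opens to 85 mm and grips with 20 to 120 N. Pads are 22 mm wide; open, the fingers measure 114 mm over their backs; the gripper's body (76 mm by 85 mm) begins 54 mm behind the grasp point. The pads swing forward as they close: fully open they stand 13 mm farther back than shut.
Start: joints at [-1.198, 0.264, 1.604, -0, 1.274, -0.037], TCP at [0.269, -0.619, 0.239] pointing down, gripper open.
Joint ranges: [-2.63, 2.63], [-0.94, 2.18], [0.31, 2.57], [-1.31, 4.45], [0, 2.66], [-2.55, 2.55]. Speed limits (rad/s): [2.57, 2.57, 3.14, 3.14, 3.14, 3.14].

## Interface

Orientations are given as a rotation vector (axis times angle).
In Python, from workcell import bot gives the robot as it stands.
- The arm moves only by the tool arm_command, never from a script. Its arguments are lists of equal length, an entry for each row: "slide": the shift along the tool's x, y, z in m, a list of three; "angular": the turn, a rotation vector about the tool's x, y, z in degrees, a list of three; "hand": the finger opening in m, from 0 to 0.0854. A call has exactly 8 rows; each row shifts and turns the pose as measured when the row begins, along the tool's axes as they then stand; what a row does not reach is not made up. A row lasts 1/10 s, in which the tool goes at most 50 mm and 8.59 degrees, less where a joint would pass 70% of its speed; a pose out of reach is approached as far as the arm can. A call is refused whole if a number of a shift passes 0.05 or a number of a turn 8.59, either way. A call with a gripper value outside its range is refused whole. The fingers move at their own pace and stop on an object; "squeeze" is the grip in N (left out, the last holds). Time passes only in rows, so rows that do not move let the fingers close, or fill a call up. It gives the time, the measured TCP pose, the force and the opening at its end, in the units of the state.
- bot.read_state(): the state, without advancing time (a new reading comes with each control period).
- bot.read_camera(name): name is "scene" or "top" or "wrist"; returns the picture (400x640x3 uint8, red, green, blue); there is no depth.
- bot.get_calibration(name): a dict with "fx", "fy", "cx", "cy" (pixels), "k1" (the pictures are not rectified: a ray, as slopes to the right and down, at radius r is drawn at 1 + k1 r^2 times it, then the intrinsics apply), "R" (3x3) and "t" (3): a world point X has camera coordinates R X + t. Camera axes: x right, y down, z forward; pixel columns grow to the right and rows downward; lengths in m; the calibration is good to about 2 mm. A picture is of the moment at which its call begins: read the wrist's pose just before it. get_calibration takes no time and is no camera call; for the wrist camera it gives the pose at the moment of the call.
- bot.finish_job(): hands the job in, once; it reports no verdict.
The state is a dict: "time": time; "q": joint angles; "joint_vel": joint speeds; "joint_torque": joint torques, N m; "tool_pos": TCP position; "tcp_rot": TCP orientation; "wrist_force": force on the tool from outside, world axes, zero at the start; "torque": the same for the moment, N m; "width": opening from 0.0 (shut) to 1.0 (fully open).
Only numpy, scipy, OpenCV 4.12 (cv2) and the standard library are available. Lean on these libraries where they do the work, as an engineer would, in place of code of your own. Each camera call takes 0.05 s, during which the arm holds its last target.

## Task

Slide the loose suitcase panel along the press bed, between the guide rails, until its front edge is fully home against the end stop under the press pad. Then wind the press's two-handled crank clockwise (seen from above) to the very end of its travel, so that the pad clamps the lock plate, and let go. The tall column leaves no room for a gripper on that side, so change from one handle to the other as you go round, and leave the other things on the table where they are.

Things in the scene. Friction and masses are not known exactly. Their poses are not given: they have to be found in the camera images.
- press: Fixed grey C-frame bonding press; place and yaw vary. Origin on the table, on the vertical crank axis; its y axis runs along the bed from feed end to column, z up; offsets below are in this frame, mm. Bed: flat, 150 wide (x), y -330 to +160, top z = 12. A grey bridge (x +-30, y -30 to +95, z 92 to 122) carries the round pad (56 dia) under it on the axis.
- stop (a point): Middle of the top edge of the steel end stop's face: press frame (0, +35, 30). Two steel guide rails (inner faces at x = +-51, y -50 to +35, tops at z = 26) lead to it; from y = -50 back to y = -86 they flare out to x about +-68.
- column (a point): Top centre of the grey column of the press: press frame (0, +124, 270). It spans x +-50, y +88 to +160 and stands above the handles: a gripper's body does not fit where a handle passes it, roughly where the handle's y is above +35 in the press frame.
- panel: Loose dark red suitcase panel, 96 wide (x) by 170 long (y) by 18 thick, 0.2 to 0.4 kg, too wide to grasp, on the feed end of the bed, +y end towards the press, skewed and off line. Origin: centre of underside. Black lock plate (70 by 44, top at 24) fixed on it at y = +50. Home: front edge (y = +85) on the end stop, origin at about (0, -50) in the press frame, rear edge at y = -135 there.
- crank (a joint): Crank angle, rad, growing clockwise from above: 0 = pad raised, 11.6 = fully down, a hard stop. Starts at 0 to 2.2. Stays where left; friction 0.12 N m; 2.59 mm of pad travel a rad; the sprung pad adds little force. At 0 grip_a lies on the press's +x side, grip_b on its -x side. Flat steel arm 152 long, 20 wide, top at z = 150 mm; hub top z = 152.
- pad: Round black rubber press pad, 56 dia, 12 thick, on the crank axis under the bridge, driven by the crank and sprung upwards 6 mm. Origin: centre of its underside, 63.5 mm above the table when raised, 36 mm when it clamps the lock plate.
- grip_a (a point): Mid-height (z = 175 mm) of one crank handle: upright black plastic cylinder, 22 dia, from z = 152 to 197, spinning freely on its pin, 65 mm from the crank axis.
- grip_b (a point): The same on the opposite end of the crank arm: the other, identical handle.
- glue: Bystander: white bottle, 56 dia, 160 tall, beside the press on its +x side. Origin under its centre.
- rivets: Bystander: jar, 60 dia, 65 tall, beside the press on its -x side. Origin under its centre.
- tape: Bystander: cardboard tape core, 90 dia, 30 high, beside the feed bed on its +x side. Origin under its centre.
- wheel: Bystander: suitcase wheel lying flat, 48 dia, 26 high, beside the feed bed on its -x side. Origin under its centre.
- mallet: Bystander: hammer lying on the table to the right.
- driver: Bystander: screwdriver lying on the table to the right.
- cup: Bystander: white cup, 80 dia, 85 tall, to the left. Origin under its centre.
Mind the look-alikes: they are no part of the job. There is more than one size of the panel; the one meant has the size given above.

How it is judged:
On the way, in this order (a step that is already met when the one before it is completed fails the run):
1. the panel is home against the end stop with the crank not yet wound down (y of panel in the frame of press above -0.054 m and x of panel in the frame of press between -0.006 and 0.006 m and angle between the y axis of panel and the y axis of press, either way round below 0.06 rad and value of joint crank below 9 rad), for 0.2 s.
2. the crank has been wound down to the end of its travel (value of joint crank above 11.3 rad), for 0.2 s.
At the end, for the whole second after the job is handed in: The panel lies at the end stop (within 4 mm along the bed, 6 mm across, 0.06 rad), at rest, and the crank stands within 0.3 rad of its lower stop (11.6 rad), the pad pressing on the lock plate with over 2 N (y of panel in the frame of press above -0.054 m and x of panel in the frame of press between -0.006 and 0.006 m and angle between the y axis of panel and the y axis of press, either way round below 0.06 rad and value of joint crank above 11.3 rad and contact force between pad and panel above 2 N and linear speed of panel below 0.02 m/s); the robot touches nothing.
It fails at once if a bystander (glue, rivets, tape, wheel, mallet, driver or cup) is shifted by more than 30 mm (distance of any of glue, rivets, tape, wheel, mallet, driver, cup from where it was at the start of the episode above 0.03 m).
It fails at once if the glue, rivets or cup is toppled (angle between any of glue, rivets, cup's own z axis and vertical above 0.5 rad).
It also fails if it takes over 69 s, if anything falls off the work surface, if the arm or the gripper's body presses on something with over 40 N, if the wrist force passes 120 N, or if a joint passes its speed limit or range.

## Working session

There is one attempt and no reset: what is moved stays moved. The work goes in short steps, Python scripts to look and compute and a tool call to move; the robot and the scene stay as the last step left them, time stands still between calls to the robot, and variables do not carry over. Pictures are saved under pics/ and viewed, and the job is handed in when it is done.

Besides the shell and the picture viewer there is one more tool, called after ">>>" as name(argument=value, ...) on one line, values as JSON. arm_command: Moves the arm, as the interface text tells. Its arguments: {"type":"object","properties":{"slide":{"type":"array","items":{"type":"array","items":{"type":"number"}}},"angular":{"type":"array","items":{"type":"array","items":{"type":"number"}}},"hand":{"type":"array","items":{"type":"number"}},"squeeze":{"type":"number"}},"required":["slide","angular","hand"]}

```bash
mkdir -p pics; ls
python3 - <<'E'
from workcell import bot
import cv2
for n in ["scene","top"]:
    im=bot.read_camera(n); cv2.imwrite(f"pics/{n}0.png",im[:,:,::-1])
    print(n,bot.get_calibration(n))
print(bot.read_state())
E
```

```text
pics
scene {'fx': 388.2055617296138, 'fy': 388.2055617296138, 'cx': 321.11488026071765, 'cy': 191.5479105840088, 'k1': -0.04130007703693362, 'R': array([[ 0.05610956,  0.99839961, -0.00706593],
       [ 0.6148098 , -0.04012643, -0.78765397],
       [-0.78667695,  0.03985071, -0.61607734]]), 't': array([-0.03312492, -0.15698033,  1.7337971 ])}
top {'fx': 410.96931439802705, 'fy': 410.96931439802705, 'cx': 323.98033867907577, 'cy': 202.95383056530915, 'k1': -0.008128467417957577, 'R': array([[-0.02862125, -0.99958555, -0.00309046],
       [-0.99740318,  0.0287629 , -0.06602721],
       [ 0.06608874,  0.00119265, -0.99781304]]), 't': array([0.0241239 , 0.4602746 , 1.32198655])}
{'time': 0.1, 'q': array([-1.19791002e+00,  2.64702845e-01,  1.60525608e+00,  3.18277215e-05,
        1.27374201e+00, -3.68767786e-02]), 'joint_vel': array([ 9.16360220e-05,  7.74133410e-05, -3.14230247e-03, -1.01483437e-03,
       -1.05668968e-03,  7.92057633e-04]), 'joint_torque': array([-3.33455887e-05, -5.16709936e+01, -3.68589413e+01,  7.59178124e-05,
        6.29611721e-03, -1.78442392e-06]), 'tool_pos': array([ 0.26869386, -0.61848965,  0.2380596 ]), 'tcp_rot': array([-3.07384937e+00, -6.38722426e-01,  5.06313226e-04]), 'wrist_force': array([0.80351605, 0.64500209, 0.14759087]), 'torque': array([-0.06356716,  0.00508277,  0.01202217]), 'width': 1.0003562508525847}
```

View pics/scene0.png

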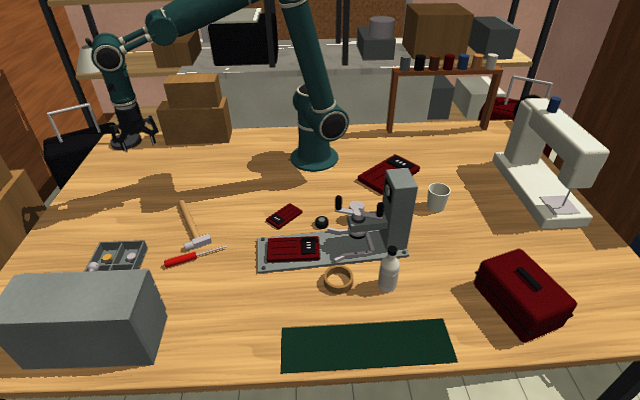

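View pics/top0.png

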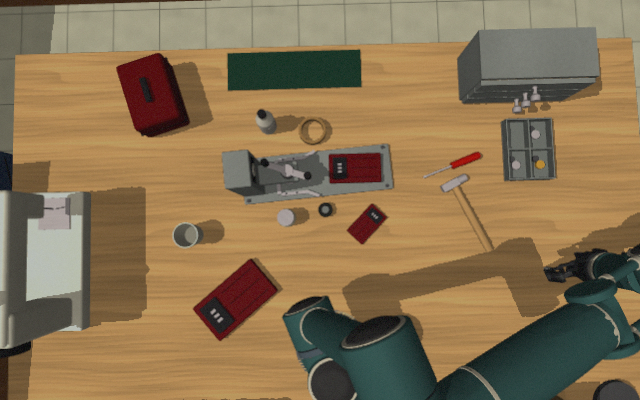

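Three red panels appear in the top view: one on the bed at (356,168), a small one at (368,224), and a large one at (236,300). The one on the bed fits the description, since it's on the feed end. I'll confirm its size in an enlarged crop.

```bash
cat > h.py <<'E'
from workcell import bot
import cv2, numpy as np
from scipy.spatial.transform import Rotation as Rot
def proj(c,X):
    X=np.atleast_2d(X); p=X@np.array(c['R']).T+c['t']; s=p[:,:2]/p[:,2:]
    s=s*(1+c['k1']*(s**2).sum(1,keepdims=True))
    return s*[c['fx'],c['fy']]+[c['cx'],c['cy']]
def ray(c,uv,z):
    uv=np.atleast_2d(np.array(uv,float)); d=(uv-[c['cx'],c['cy']])/[c['fx'],c['fy']]; s=d.copy()
    for _ in range(20): s=d/(1+c['k1']*(s**2).sum(1,keepdims=True))
    R=np.array(c['R']); D=np.c_[s,np.ones(len(s))]@R; C=-R.T@c['t']
    return C+D*((z-C[2])/D[:,2:])
def crop(im,x0,y0,x1,y1,f,name):
    cv2.imwrite(name,cv2.resize(np.ascontiguousarray(im[y0:y1,x0:x1]),None,fx=f,fy=f,interpolation=cv2.INTER_CUBIC))
E
python3 - <<'E'
from h import *
im=cv2.imread('pics/top0.png'); crop(im,215,135,400,215,4.3,'pics/topc.png')
im=cv2.imread('pics/scene0.png'); crop(im,250,160,420,300,4.2,'pics/scc.png')
E
```

```text
(no output)
```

View pics/topc.png

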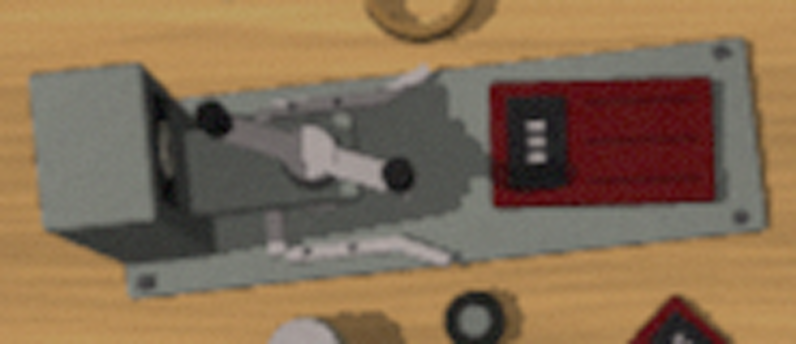

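View pics/scc.png

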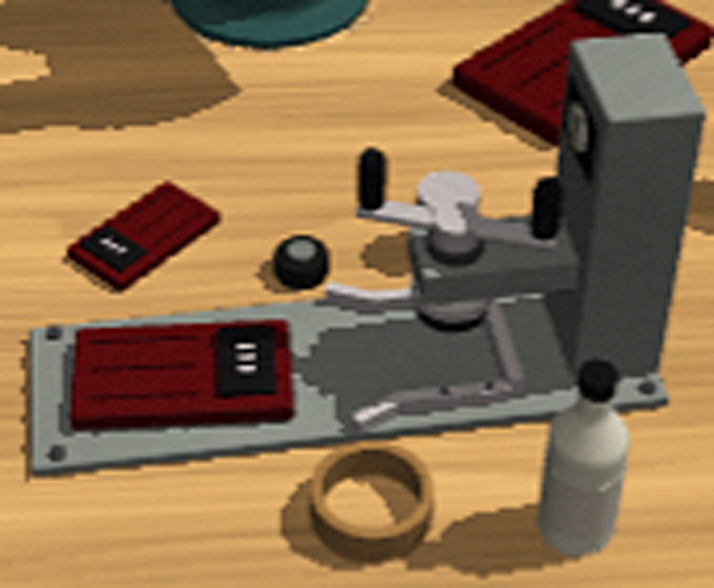

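```bash
cat > fit.py <<'E'
from h import *
from scipy.optimize import least_squares
T=bot.get_calibration('top');S=bot.get_calibration('scene')
ft=lambda p:(np.array(p,float)+.5)/4.3-.5+[215,135]
fs=lambda p:(np.array(p,float)+.5)/4.2-.5+[250,160]
# press points (press frame) 
pt=[((75,-330,12),(747,40)),((-75,-330,12),(768,226)),((-75,160,12),(132,297)),((50,88,270),(140,64)),((-50,88,270),(155,221)),((50,160,270),(31,76)),((-50,160,270),(45,230))]
ps=[((-75,-330,12),(30,330)),((75,-330,12),(33,470)),((75,160,12),(665,400)),((50,88,270),(588,107)),((50,160,270),(702,113)),((-50,160,270),(672,38)),((-50,88,270),(572,42))]
def W(p,X):
    c,s=np.cos(p[2]),np.sin(p[2]); X=np.array(X,float)/1000
    return np.c_[p[0]+c*X[:,0]-s*X[:,1],p[1]+s*X[:,0]+c*X[:,1],X[:,2]]
def res(p):
    a=proj(T,W(p,[q[0] for q in pt]))-ft([q[1] for q in pt])
    b=proj(S,W(p,[q[0] for q in ps]))-fs([q[1] for q in ps])
    return np.r_[a,b].ravel()
r=least_squares(res,[0.65,0.1,0],loss='soft_l1'); P=r.x
if __name__=='__main__':
    print(P); print(np.round(r.fun.reshape(-1,2),1))
    c,s=np.cos(P[2]),np.sin(P[2])
    def toP(X): d=X[:,:2]-P[:2]; return np.c_[c*d[:,0]+s*d[:,1],-s*d[:,0]+c*d[:,1]]*1000
    # panel top corners z=30
    print('panelT',toP(ray(T,ft([(491,84),(712,79),(711,204),(492,208)]),.030)).round(1))
    print('panelS',toP(ray(S,fs([(75,328),(291,320),(293,418),(73,420)]),.030)).round(1))
    print('handT',toP(ray(T,ft([(214,117),(399,173)]),.197)).round(1))
    print('handS',toP(ray(S,fs([(371,156),(547,184)]),.197)).round(1))
    print('padT hub',toP(ray(T,ft([(316,142)]),.152)).round(1))
    for n,p,z in [('glue',(265,120),.08),('tape',(313,130),.03),('wheel',(325,210),.026),('rivets',(286,217),.065)]:
        X=ray(T,[p],z); print(n,X.round(3),toP(X).round(0))
E
python3 fit.py
```

```text
[0.55304679 0.11713539 0.08190766]
[[-0.3 -1.5]
 [ 0.3  0.2]
 [-0.9  0.3]
 [ 0.6 -1.3]
 [ 0.8 -0.7]
 [-1.  -1.1]
 [-0.7  0.3]
 [-0.9 -1.7]
 [-1.3 -1.3]
 [ 0.7 -1.5]
 [ 4.   2.3]
 [ 1.  -1.3]
 [-2.6 -2.9]
 [-1.5 -1.9]]
panelT [[  54.3 -131.3]
 [  39.6 -297.4]
 [ -54.4 -285.3]
 [ -39.2 -121.6]]
panelS [[ -44.8 -289.7]
 [ -29.1 -119.2]
 [  73.8 -131.5]
 [  52.4 -294.2]]
handT [[ 22.   57.3]
 [-28.4 -59.8]]
handS [[-20.6 -59.5]
 [ 29.4  59.6]]
padT hub [[ 5.3 -4.5]]
glue [[0.723 0.189 0.08 ]] [[175.  57.]]
tape [[0.699 0.04  0.03 ]] [[139. -89.]]
wheel [[0.437 0.008 0.026]] [[-124.  -99.]]
rivets [[0.417 0.131 0.065]] [[-135.   25.]]
```

```bash
cat >> h.py <<'E'
PR=np.array([0.55305,0.11714,0.0819])
def p2w(x,y,z=0,P=PR):
    c,s=np.cos(P[2]),np.sin(P[2]); return np.array([P[0]+(c*x-s*y)/1e3,P[1]+(s*x+c*y)/1e3,z/1e3])
def w2p(X,P=PR):
    c,s=np.cos(P[2]),np.sin(P[2]); d=np.array(X)[:2]-P[:2]; return np.r_[c*d[0]+s*d[1],-s*d[0]+c*d[1],X[2]]*1e3
def st():
    s=bot.read_state(); R=Rot.from_rotvec(s['tcp_rot']).as_matrix()
    print('t',round(s['time'],2),'press mm',w2p(s['tool_pos']).round(1),'F',np.round(s['wrist_force'],1),'w',round(s['width'],3))
    print(' R',R.round(3).tolist(),'q',np.round(s['q'],2))
    return s,R
E
python3 - <<'E'
from h import *
s,R=st()
for sg in (1,-1):
    y=np.array([np.cos(PR[2]),np.sin(PR[2]),0])*sg; z=np.array([0,0,-1.]); x=np.cross(y,z)
    Rt=np.c_[x,y,z]; print(sg,np.degrees(Rot.from_matrix(R.T@Rt).as_rotvec()))
t=p2w(0,-350,120); print(t, R.T@(t-s['tool_pos']))
T=bot.get_calibration('top'); print(ray(T,[(455,183),(425,176),(480,156)],.02))
E
```

```text
t 0.1 press mm [-343.6 -709.9  238.1] F [0.8 0.6 0.1] w 1.0
 R [[0.917, 0.398, -0.001], [0.398, -0.917, 0.002], [0.0, -0.002, -1.0]] q [-1.2   0.26  1.61  0.    1.27 -0.04]
1 [ -0.10085166  -0.08035636 -71.21533698]
-1 [-8.79037632e-02  1.10324075e-01  1.08784589e+02]
[ 0.58168297 -0.23168682  0.12      ] [ 0.44116259 -0.22984404  0.11859155]
[[ 0.51319033 -0.41690944  0.02      ]
 [ 0.53889038 -0.32037788  0.02      ]
 [ 0.59945409 -0.50306937  0.02      ]]
```

Run:
```python
from h import *
s,R=st()
t=p2w(0,-355,200); d=t-s['tool_pos']; n=11
for k in range(8):
    Rk=R@Rot.from_euler('z',-8.5*k,degrees=True).as_matrix(); print((Rk.T@d/n).round(3).tolist())
```

```text
t 0.1 press mm [-343.6 -709.9  238.1] F [0.8 0.6 0.1] w 1.0
 R [[0.917, 0.398, -0.001], [0.398, -0.917, 0.002], [0.0, -0.002, -1.0]] q [-1.2   0.26  1.61  0.    1.27 -0.04]
[0.04, -0.02, 0.004]
[0.043, -0.014, 0.004]
[0.044, -0.008, 0.004]
[0.045, -0.001, 0.004]
[0.045, 0.005, 0.004]
[0.043, 0.012, 0.004]
[0.041, 0.018, 0.004]
[0.038, 0.024, 0.004]
```

>>> arm_command(slide=[[0.04,-0.02,0.004],[0.043,-0.014,0.004],[0.044,-0.008,0.004],[0.045,-0.001,0.004],[0.045,0.005,0.004],[0.043,0.012,0.004],[0.041,0.018,0.004],[0.038,0.024,0.004]], angular=[[0,0,-8.5],[0,0,-8.5],[0,0,-8.5],[0,0,-8.5],[0,0,-8.5],[0,0,-8.5],[0,0,-8.5],[0,0,-8.5]], hand=[0.065,0.065,0.065,0.065,0.065,0.065,0.065,0.065])

```text
time: 0.9
tool_pos: [0.4958, -0.333, 0.2004]
tcp_rot: [-2.172, -2.261, 0.001]
wrist_force: [0.9, 0.5, -0.1]
width: 0.759
```

```bash
cat >> h.py <<'E'
def go(x,y,z,P=PR,deg=0):
    "remaining tool-frame shift & turn to press-frame target, tool y along press x"
    s,R=st(); a=P[2]+np.radians(deg); yv=np.array([np.cos(a),np.sin(a),0]); zv=np.array([0,0,-1.]); Rt=np.c_[np.cross(yv,zv),yv,zv]
    print(' turn',np.degrees(Rot.from_matrix(R.T@Rt).as_rotvec()).round(2),'shift',(R.T@(p2w(x,y,z,P)-s['tool_pos'])).round(4))
E
python3 - <<'E'
from h import *
go(0,-355,150)
E
```

```text
t 0.9 press mm [ -93.9 -444.   200.4] F [ 0.9  0.5 -0.1] w 0.759
 R [[-0.04, 0.999, -0.005], [0.999, 0.04, 0.004], [0.004, -0.005, -1.0]] q [-0.63  0.15  1.81  0.    1.18 -0.67]
 turn [-0.27 -0.24 -2.41] shift [0.0926 0.0903 0.0504]
```

>>> arm_command(slide=[[0.023,0.022,0.0],[0.023,0.022,0.0],[0.023,0.022,0.0],[0.02,0.02,0.0],[0.004,0.004,0],[0,0,0],[0,0,0],[0,0,0]], angular=[[0,0,-1],[-0.2,-0.2,-1],[0,0,-0.4],[0,0,0],[0,0,0],[0,0,0],[0,0,0],[0,0,0]], hand=[0.065,0.065,0.065,0.065,0.065,0.065,0.065,0.065])

```text
time: 1.7
tool_pos: [0.5813, -0.2234, 0.195]
tcp_rot: [-2.107, -2.317, 0.004]
wrist_force: [-0.2, -0.9, -0.1]
width: 0.762
```

Run:
```python
from h import *
go(0,-355,150)
c=bot.get_calibration('wrist'); im=bot.read_camera('wrist'); cv2.imwrite('pics/w1.png',im[:,:,::-1])
print(c)
import pickle; pickle.dump(c,open('w1.pkl','wb'))
```

```text
t 1.7 press mm [ 3.000e-01 -3.417e+02  1.950e+02] F [-0.2 -0.9 -0.1] w 0.762
 R [[-0.095, 0.995, -0.009], [0.995, 0.095, 0.005], [0.006, -0.009, -1.0]] q [-0.41  0.2   1.76  0.    1.19 -0.5 ]
 turn [-0.49 -0.32  0.75] shift [-0.0135 -0.0001  0.0449]
{'fx': 356.1606688947476, 'fy': 356.1606688947476, 'cx': 319.92763054425575, 'cy': 193.3488144244125, 'k1': -0.05825261401508929, 'R': array([[ 0.9954143 ,  0.09533817, -0.00781028],
       [ 0.09327433, -0.94926185,  0.3003362 ],
       [ 0.0212195 , -0.29968744, -0.95380143]]), 't': array([-0.5559194 , -0.29086153,  0.25954621])}
```

View pics/w1.png

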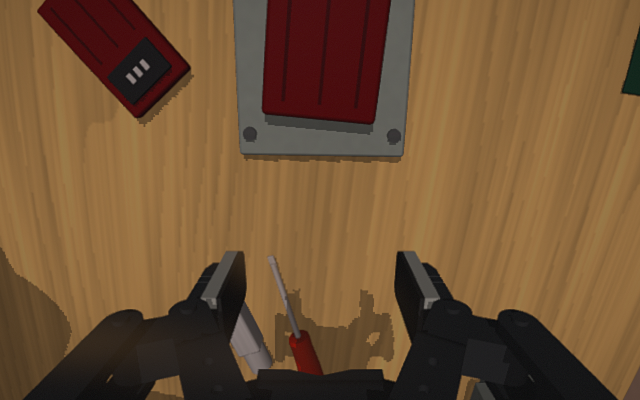

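Run:
```python
from h import *; import pickle
c=pickle.load(open('w1.pkl','rb'))
b=ray(c,[(241,156),(401,157),(235,0),(414,0)],.012); print(b.round(4)); print([w2p(x).round(1).tolist() for x in b])
p=ray(c,[(263,113),(374,124),(267,0),(390,10)],.030); print([w2p(x).round(1).tolist() for x in p])
d=b[1]-b[0]; print('yaw',np.arctan2(d[1],d[0]), 'yaw L', [np.arctan2(-(b[k+2]-b[k])[0],(b[k+2]-b[k])[1]) for k in (0,1)])
```

```text
[[ 0.507  -0.2169  0.012 ]
 [ 0.6522 -0.2037  0.012 ]
 [ 0.4972 -0.0873  0.012 ]
 [ 0.6426 -0.0735  0.012 ]]
[[-73.2, -329.1, 12.0], [72.6, -327.9, 12.0], [-72.4, -199.2, 12.0], [73.7, -197.3, 12.0]]
[[-48.9, -288.8, 30.0], [43.7, -296.6, 30.0], [-43.5, -202.8, 30.0], [51.4, -208.7, 30.0]]
yaw 0.0907667862114514 yaw L [np.float64(0.0752958420486203), np.float64(0.07354243777727412)]
```

>>> arm_command(slide=[[-0.006,0,0.03],[0,0,0.035],[0,0,0.035],[0,0,0.035],[0,0,0.02],[0,0,0],[0,0,0],[0,0,0]], angular=[[-0.5,-0.3,0.7],[0,0,0],[0,0,0],[0,0,0],[0,0,0],[0,0,0],[0,0,0],[0,0,0]], hand=[0.065,0.065,0.065,0.065,0.065,0.065,0.065,0.065])

```text
time: 2.55
tool_pos: [0.5809, -0.2395, 0.0404]
tcp_rot: [2.135, 2.292, 0.003]
wrist_force: [-0.2, -0.9, 0.3]
width: 0.76
```

Run:
```python
from h import *
go(1,-310,24)
```

```text
t 2.55 press mm [  -1.5 -357.7   40.4] F [-0.2 -0.9  0.3] w 0.76
 R [[-0.071, 0.997, 0.008], [0.997, 0.071, -0.005], [-0.005, 0.007, -1.0]] q [-0.43  0.36  1.88 -0.    0.9  -0.5 ]
 turn [ 0.43  0.31 -0.64] shift [0.0478 0.0018 0.0162]
```

Run:
```python
from h import *; import pickle
c=pickle.load(open('w1.pkl','rb'))
Rt=Rot.from_rotvec([-2.107,-2.317,.004]).as_matrix(); tp=np.array([0.5813,-0.2234,0.195])
for w in (.062,.065,.068):
  for v in (250,254):
    d=356*w/156; pc=np.array([0,(v-193.3)/356*d,d]); X=np.array(c['R']).T@(pc-c['t']); print(w,v,(Rt.T@(X-tp)).round(4))
im=cv2.imread('pics/w1.png'); crop(im,180,230,460,330,2.8,'pics/w1c.png')
```

```text
0.062 250 [ 0.0144  0.0001 -0.0073]
0.062 254 [ 0.0129  0.0001 -0.0078]
0.065 250 [ 0.0112  0.0001 -0.0011]
0.065 254 [ 0.0097  0.0001 -0.0016]
0.068 250 [0.0081 0.0001 0.0051]
0.068 254 [0.0065 0.0001 0.0045]
```

View pics/w1c.png

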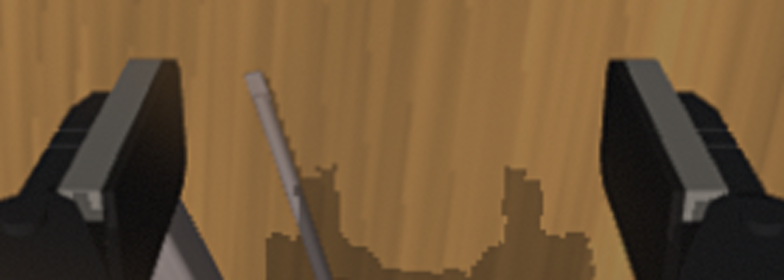

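>>> arm_command(slide=[[0,0,0.01],[0,0,0.009],[0.006,0,0.001],[0.014,0.001,0],[0.014,0.001,0],[0.008,0,0],[0,0,0],[0,0,0]], angular=[[0.2,0.15,-0.3],[0,0,0],[0,0,0],[0,0,0],[0,0,0],[0,0,0],[0,0,0],[0,0,0]], hand=[0.065,0.065,0.065,0.065,0.065,0.065,0.065,0.065])

```text
time: 3.35
tool_pos: [0.5833, -0.1941, 0.024]
tcp_rot: [2.125, 2.297, 0.006]
wrist_force: [0.5, -0.2, 0.1]
width: 0.757
```

Run:
```python
from h import *
go(1,-280,20)
```

```text
t 3.35 press mm [   4.7 -312.7   24. ] F [ 0.5 -0.2  0.1] w 0.757
 R [[-0.078, 0.997, 0.012], [0.997, 0.078, -0.006], [-0.006, 0.012, -1.0]] q [-0.36  0.36  1.92 -0.    0.85 -0.44]
 turn [ 0.66  0.37 -0.23] shift [ 0.0327 -0.0038  0.0038]
```

>>> arm_command(slide=[[0.008,-0.002,0.002],[0.008,-0.001,0.001],[0.01,0,0],[0.012,0,0],[0.012,0,0],[0.012,0,0],[0.008,0,0],[0,0,0]], angular=[[0.3,0.2,-0.2],[0,0,0],[0,0,0],[0,0,0],[0,0,0],[0,0,0],[0,0,0],[0,0,0]], hand=[0.065,0.065,0.065,0.065,0.065,0.065,0.065,0.065])

```text
time: 4.15
tool_pos: [0.5757, -0.1205, 0.022]
tcp_rot: [2.121, 2.302, 0.004]
wrist_force: [0.7, -1.7, 0.6]
width: 0.761
```

Run:
```python
from h import *
go(1,-146,20)
c=bot.get_calibration('wrist'); im=bot.read_camera('wrist'); cv2.imwrite('pics/w2.png',im[:,:,::-1])
import pickle; pickle.dump(c,open('w2.pkl','wb'))
```

```text
t 4.15 press mm [   3.1 -238.7   22. ] F [ 0.7 -1.7  0.6] w 0.761
 R [[-0.082, 0.997, 0.01], [0.997, 0.082, -0.006], [-0.006, 0.01, -1.0]] q [-0.25  0.32  1.98 -0.    0.84 -0.33]
 turn [ 0.56  0.37 -0.01] shift [ 0.0927 -0.0021  0.0014]
```

View pics/w2.png

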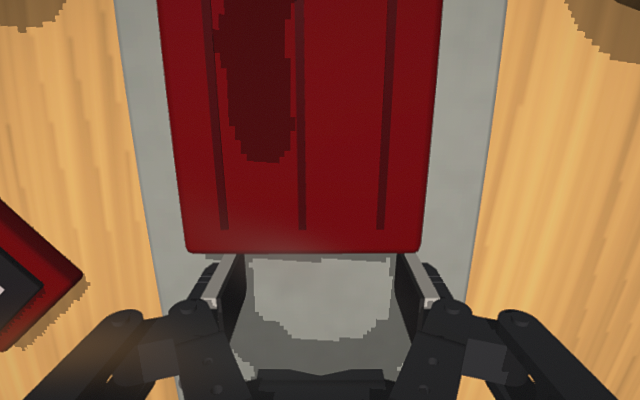

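>>> arm_command(slide=[[0.01,0.0,0.001],[0.012,0,0],[0.012,0,0],[0.012,0,0],[0.01,0,0],[0.008,0,0],[0.004,0,0],[0,0,0]], angular=[[0.2,0.2,0],[0,0,0],[0,0,0],[0,0,0],[0,0,0],[0,0,0],[0,0,0],[0,0,0]], hand=[0.065,0.065,0.065,0.065,0.065,0.065,0.065,0.065])

```text
time: 5.0
tool_pos: [0.5703, -0.0478, 0.0211]
tcp_rot: [2.123, 2.305, 0.004]
wrist_force: [1.0, -2.9, 0.8]
width: 0.761
```

Run:
```python
from h import *
go(1,-146,20)
im=bot.read_camera('top'); cv2.imwrite('pics/t3.png',im[:,:,::-1]); crop(im[:,:,::-1],215,135,400,215,4.3,'pics/t3c.png')
```

```text
t 5.0 press mm [   3.7 -165.8   21.1] F [ 1.  -2.9  0.8] w 0.761
 R [[-0.082, 0.997, 0.007], [0.997, 0.082, -0.003], [-0.004, 0.007, -1.0]] q [-0.13  0.3   2.01 -0.    0.83 -0.21]
 turn [0.4  0.23 0.  ] shift [ 0.0198 -0.0027  0.001 ]
```

View pics/t3c.png

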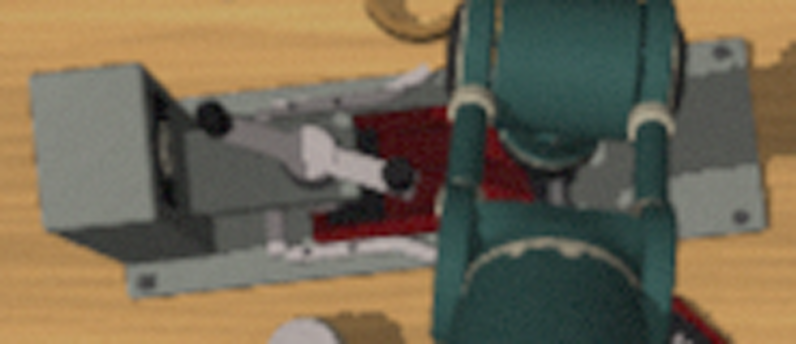

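>>> arm_command(slide=[[0.004,0.0,0],[0.004,0,0],[0.004,0,0],[0.003,0,0],[0.002,0,0],[0.002,0,0],[0.001,0,0],[0,0,0]], angular=[[0,0,0],[0,0,0],[0,0,0],[0,0,0],[0,0,0],[0,0,0],[0,0,0],[0,0,0]], hand=[0.065,0.065,0.065,0.065,0.065,0.065,0.065,0.065])

```text
time: 5.85
tool_pos: [0.5684, -0.0276, 0.021]
tcp_rot: [2.125, 2.303, 0.003]
wrist_force: [0.0, -1.9, 1.2]
width: 0.761
```

Run:
```python
from h import *
go(1,-146,20)
```

```text
t 5.85 press mm [   3.5 -145.5   21. ] F [ 0.  -1.9  1.2] w 0.761
 R [[-0.08, 0.997, 0.007], [0.997, 0.08, -0.004], [-0.004, 0.006, -1.0]] q [-0.09  0.29  2.01 -0.    0.83 -0.17]
 turn [ 0.37  0.25 -0.08] shift [-0.0005 -0.0025  0.001 ]
```

>>> arm_command(slide=[[0.002,0.0,0],[0.002,0,0],[0.001,0,0],[0.001,0,0],[0.001,0,0],[0.001,0,0],[0.001,0,0],[0.001,0,0]], angular=[[0,0,0],[0,0,0],[0,0,0],[0,0,0],[0,0,0],[0,0,0],[0,0,0],[0,0,0]], hand=[0.065,0.065,0.065,0.065,0.065,0.065,0.065,0.065])

```text
time: 6.65
tool_pos: [0.5686, -0.0269, 0.0211]
tcp_rot: [2.116, 2.297, -0.011]
wrist_force: [0.1, -5.1, 1.4]
width: 0.762
```

Run:
```python
from h import *
go(1,-146,20)
```

```text
t 6.65 press mm [   3.7 -144.8   21.1] F [ 0.1 -5.1  1.4] w 0.762
 R [[-0.082, 0.997, 0.009], [0.996, 0.082, -0.018], [-0.019, 0.007, -1.0]] q [-0.08  0.29  2.02 -0.02  0.82 -0.15]
 turn [0.42 1.06 0.02] shift [-0.0011 -0.0027  0.0011]
```

>>> arm_command(slide=[[0.003,0.0,0],[0.004,0,0],[0.004,0,0],[0.004,0,0],[0,0,0],[-0.004,0,0],[-0.01,0,0],[-0.01,0,0]], angular=[[0,0,0],[0,0,0],[0,0,0],[0,0,0],[0,0,0],[0,0.5,0],[0,0.5,0],[0,0,0]], hand=[0.065,0.065,0.065,0.065,0.065,0.065,0.065,0.065])

```text
time: 7.45
tool_pos: [0.5688, -0.0502, 0.0206]
tcp_rot: [2.112, 2.302, -0.016]
wrist_force: [-0.3, -0.5, -0.6]
width: 0.759
```

Run:
```python
from h import *
go(0,-200,200)
c=bot.get_calibration('wrist'); im=bot.read_camera('wrist'); cv2.imwrite('pics/w4.png',im[:,:,::-1])
import pickle; pickle.dump(c,open('w4.pkl','wb'))
```

```text
t 7.45 press mm [   2.  -168.1   20.6] F [-0.3 -0.5 -0.6] w 0.759
 R [[-0.085, 0.996, 0.006], [0.996, 0.086, -0.019], [-0.02, 0.004, -1.0]] q [-0.12  0.3   2.01 -0.03  0.83 -0.19]
 turn [0.24 1.14 0.21] shift [-0.0354 -0.0014 -0.1787]
```

View pics/w4.png

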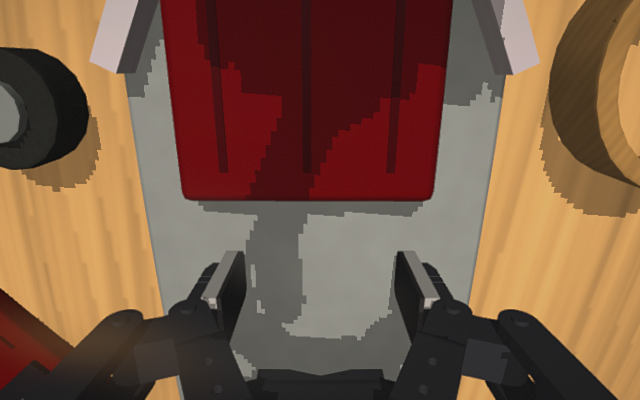

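Run:
```python
from h import *; import pickle
c=pickle.load(open('w4.pkl','rb'))
print([w2p(x).round(1).tolist() for x in ray(c,[(184,199),(433,199),(165,5),(450,5)],.030)])
print([w2p(x).round(1).tolist() for x in ray(c,[(121,73),(509,74)],.026)])
print([w2p(x).round(1).tolist() for x in ray(c,[(157,260),(480,260)],.012)])
```

```text
[[-48.9, -131.3, 30.0], [44.0, -131.1, 30.0], [-47.9, -65.6, 30.0], [43.1, -65.3, 30.0]]
[[-67.6, -86.2, 26.0], [67.7, -86.1, 26.0]]
[[-72.4, -167.5, 12.0], [75.5, -167.3, 12.0]]
```

>>> arm_command(slide=[[0,0,-0.03],[0,0,-0.045],[0,0,-0.045],[0,0,-0.045],[0,0,-0.045],[0,0,-0.03],[0,0,-0.005],[0,0,0]], angular=[[0.1,0.6,0.1],[0,0,0],[0,0,0],[0,0,0],[0,0,0],[0,0,0],[0,0,0],[0,0,0]], hand=[0.065,0.065,0.065,0.065,0.065,0.065,0.065,0.065])

```text
time: 8.3
tool_pos: [0.565, -0.0472, 0.2706]
tcp_rot: [-2.127, -2.308, 0.011]
wrist_force: [0.3, 0.1, -0.3]
width: 0.76
```

Run:
```python
from h import *
go(-28,-60,280)
c=bot.get_calibration('wrist'); im=bot.read_camera('wrist'); cv2.imwrite('pics/w5.png',im[:,:,::-1])
import pickle; pickle.dump(c,open('w5.pkl','wb'))
```

```text
t 8.3 press mm [  -1.5 -164.8  270.6] F [ 0.3  0.1 -0.3] w 0.76
 R [[-0.081, 0.997, -0.007], [0.997, 0.081, -0.004], [-0.003, -0.007, -1.0]] q [-0.12  0.05  1.8  -0.    1.31 -0.21]
 turn [-0.4   0.17 -0.02] shift [ 0.1048 -0.0266 -0.0095]
```

View pics/w5.png

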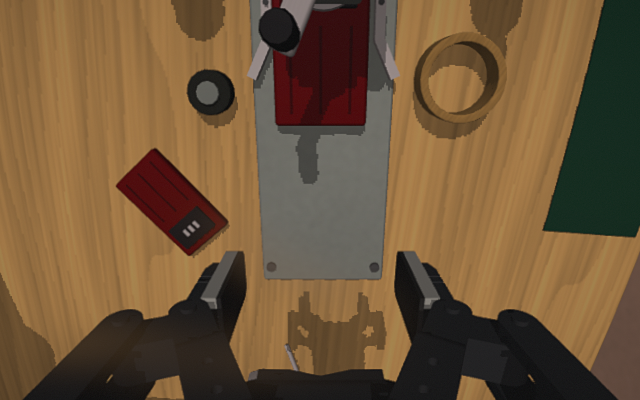

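Run:
```python
from h import *
im=cv2.imread('pics/w5.png'); crop(im,240,0,400,140,5,'pics/w5c.png')
```

```text
(no output)
```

View pics/w5c.png

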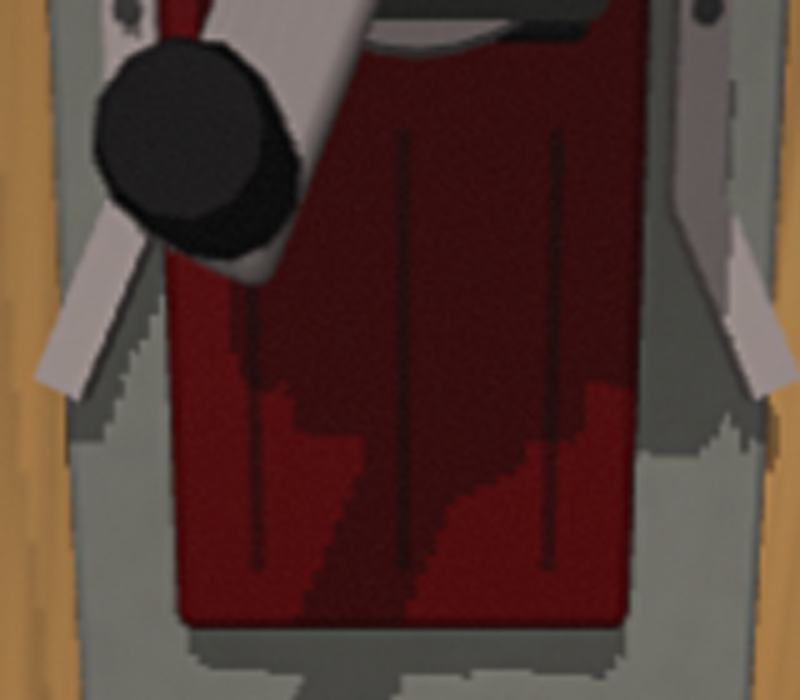

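Run:
```python
from h import *; import pickle
c=pickle.load(open('w5.pkl','rb'))
print([w2p(x).round(1).tolist() for x in ray(c,[(276,25.8)],.197)])
print([w2p(x).round(1).tolist() for x in ray(c,[(277,124.5),(365,124.5)],.030)])
print([w2p(x).round(1).tolist() for x in ray(c,[(265,278),(381,278)],.012)])
print([w2p(x).round(1).tolist() for x in ray(c,[(249,75.5),(398,75.5)],.026)])
```

```text
[[-25.7, -57.7, 197.0]]
[[-47.9, -131.4, 30.0], [44.1, -131.4, 30.0]]
[[-72.7, -325.8, 12.0], [74.1, -325.3, 12.0]]
[[-75.4, -82.1, 26.0], [76.5, -82.0, 26.0]]
```

```bash
sed -i 's/^PR=.*/PR=np.array([0.55305+0.0006*.9966-.0025*.0818,0.11714+.0006*.0818+.0025*.9966,0.0805])/' h.py
cat >> h.py <<'E'
def arc(phi1,step,n,r=65,z=166,corr=True):
    "from measured pose: rows to follow circle to phi1.. in steps (deg)"
    s,R=st(); p=w2p(s['tool_pos']); print(' phi',np.degrees(np.arctan2(p[1],p[0])).round(1),'r',np.hypot(p[0],p[1]).round(1),'z',p[2].round(1))
    cur=p[:2]
    for k in range(n):
        a=np.radians(phi1+step*(k+1)); q=r*np.array([np.cos(a),np.sin(a)]); d=q-cur; cur=q
        print('  ',phi1+step*(k+1),[round(d[1]/1e3,4),round(d[0]/1e3,4),round((p[2]-z)/1e3 if k==0 else 0,4)])
E
python3 - <<'E'
from h import *
go(65*np.cos(np.radians(-113.6)),65*np.sin(np.radians(-113.6)),215)
E
```

```text
t 8.35 press mm [  -2.1 -167.3  270.1] F [ 0.6  0.2 -0.3] w 0.762
 R [[-0.081, 0.997, -0.007], [0.997, 0.081, -0.003], [-0.003, -0.008, -1.0]] q [-0.12  0.05  1.8  -0.    1.31 -0.21]
 turn [-0.44  0.16  0.06] shift [ 0.1079 -0.0234  0.055 ]
```

>>> arm_command(slide=[[0.02,-0.006,0.01],[0.03,-0.007,0.01],[0.025,-0.005,0.01],[0.016,-0.003,0.01],[0.008,-0.001,0.0],[0.004,0,0],[0,0,0],[0,0,0]], angular=[[-0.2,0.1,0],[0,0,0],[0,0,0],[0,0,0],[0,0,0],[0,0,0],[0,0,0],[0,0,0]], hand=[0.062,0.062,0.062,0.062,0.062,0.062,0.062,0.062])

```text
time: 9.15
tool_pos: [0.5253, 0.0557, 0.2127]
tcp_rot: [-2.118, -2.293, 0.033]
wrist_force: [0.2, -0.7, 0.6]
width: 0.724
```

Run:
```python
from h import *
go(65*np.cos(np.radians(-113.6)),65*np.sin(np.radians(-113.6)),166)
c=bot.get_calibration('wrist'); im=bot.read_camera('wrist'); cv2.imwrite('pics/w6.png',im[:,:,::-1])
import pickle; pickle.dump(c,open('w6.pkl','wb'))
```

```text
t 9.15 press mm [-33.2 -61.5 212.7] F [ 0.2 -0.7  0.6] w 0.724
 R [[-0.079, 0.996, -0.029], [0.997, 0.079, -0.002], [0.0, -0.029, -1.0]] q [ 0.06  0.02  1.93 -0.    1.22 -0.02]
 turn [-1.67 -0.01 -0.06] shift [0.002  0.0085 0.0465]
```

View pics/w6.png

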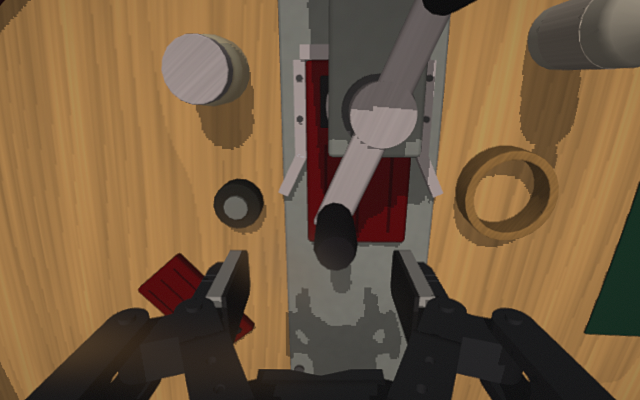

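Run:
```python
from h import *; import pickle
c=pickle.load(open('w6.pkl','rb'))
print([w2p(x).round(1).tolist() for x in ray(c,[(384,114)],.152)])
print([w2p(x).round(1).tolist() for x in ray(c,[(335,248)],.197)])
print([w2p(x).round(1).tolist() for x in ray(c,[(319,218),(354,226)],.152)])
im=cv2.imread('pics/w6.png'); crop(im,240,50,480,290,2.5,'pics/w6c.png')
```

```text
[[-0.3, -0.1, 152.0]]
[[-26.5, -57.7, 197.0]]
[[-35.4, -60.6, 152.0], [-14.6, -65.5, 152.0]]
```

View pics/w6c.png

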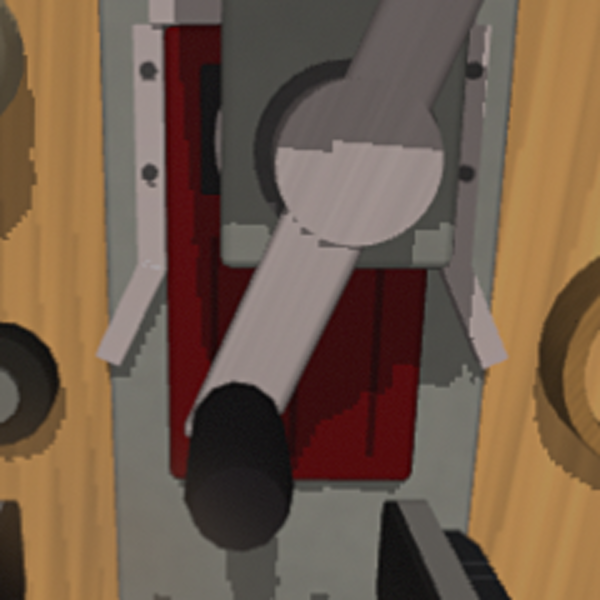

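>>> arm_command(slide=[[0.001,0.004,0.0],[0.001,0.002,0.006],[0,0.001,0.012],[0,0,0.012],[0,0,0.008],[0,0,0.003],[0,0,0],[0,0,0]], angular=[[-0.5,0,0],[-0.4,0,0],[-0.3,0,0],[0,0,0],[0,0,0],[0,0,0],[0,0,0],[0,0,0]], hand=[0.062,0.062,0.062,0.062,0.062,0.062,0.062,0.062])

```text
time: 10.0
tool_pos: [0.5331, 0.0563, 0.1681]
tcp_rot: [-2.133, -2.302, 0.007]
wrist_force: [1.0, -0.4, 0.1]
width: 0.729
```

Run:
```python
from h import *
go(65*np.cos(np.radians(-113.6)),65*np.sin(np.radians(-113.6)),166)
```

```text
t 10.0 press mm [-25.4 -61.5 168.1] F [ 1.  -0.4  0.1] w 0.729
 R [[-0.076, 0.997, -0.005], [0.997, 0.076, -0.001], [-0.0, -0.005, -1.0]] q [ 0.06  0.06  1.97 -0.    1.11 -0.02]
 turn [-0.31  0.01 -0.24] shift [ 0.0019 -0.0006  0.0021]
```

>>> arm_command(slide=[[0.001,0,0.001],[0,0,0.0],[0,0,0],[0,0,0],[0,0,0],[0,0,0],[0,0,0],[0,0,0]], angular=[[0,0,0],[0,0,0],[0,0,0],[0,0,0],[0,0,0],[0,0,0],[0,0,0],[0,0,0]], hand=[0.01,0.01,0.01,0.01,0.01,0.01,0.01,0.01], squeeze=30)

```text
time: 10.8
tool_pos: [0.5335, 0.0574, 0.1681]
tcp_rot: [-2.133, -2.303, 0.005]
wrist_force: [-0.3, -0.0, 0.5]
width: 0.244
```

Run:
```python
from h import *
arc(-113.6,-7,8)
```

```text
t 10.8 press mm [-24.9 -60.4 168.1] F [-0.3 -0.   0.5] w 0.244
 R [[-0.076, 0.997, -0.004], [0.997, 0.076, -0.001], [-0.0, -0.004, -1.0]] q [ 0.06  0.06  1.97 -0.    1.11 -0.02]
 phi -112.4 r 65.4 z 168.1
   -120.6 [np.float64(0.0045), np.float64(-0.0082), np.float64(0.0021)]
   -127.6 [np.float64(0.0044), np.float64(-0.0066), 0]
   -134.6 [np.float64(0.0052), np.float64(-0.006), 0]
   -141.6 [np.float64(0.0059), np.float64(-0.0053), 0]
   -148.6 [np.float64(0.0065), np.float64(-0.0045), 0]
   -155.6 [np.float64(0.007), np.float64(-0.0037), 0]
   -162.6 [np.float64(0.0074), np.float64(-0.0028), 0]
   -169.6 [np.float64(0.0077), np.float64(-0.0019), 0]
```

>>> arm_command(slide=[[0.003,-0.006,0.0],[0.0042,-0.0068,0],[0.005,-0.0062,0],[0.0058,-0.0055,0],[0.0064,-0.0047,0],[0.007,-0.0038,0],[0.0074,-0.0029,0],[0.0077,-0.002,0]], angular=[[0,0,0],[0,0,0],[0,0,0],[0,0,0],[0,0,0],[0,0,0],[0,0,0],[0,0,0]], hand=[0.01,0.01,0.01,0.01,0.01,0.01,0.01,0.01])

```text
time: 11.6
tool_pos: [0.4897, 0.1032, 0.1681]
tcp_rot: [2.135, 2.303, -0.003]
wrist_force: [3.3, -0.8, -4.1]
width: 0.244
```

Run:
```python
from h import *
arc(-168,-7,8)
```

```text
t 11.6 press mm [-64.9 -11.3 168.1] F [ 3.3 -0.8 -4.1] w 0.244
 R [[-0.076, 0.997, -0.0], [0.997, 0.076, -0.002], [-0.002, -0.0, -1.0]] q [ 0.16 -0.01  2.05 -0.    1.1   0.08]
 phi -170.1 r 65.9 z 168.1
   -175 [np.float64(0.0056), np.float64(0.0001), np.float64(0.0021)]
   -182 [np.float64(0.0079), np.float64(-0.0002), 0]
   -189 [np.float64(0.0079), np.float64(0.0008), 0]
   -196 [np.float64(0.0077), np.float64(0.0017), 0]
   -203 [np.float64(0.0075), np.float64(0.0026), 0]
   -210 [np.float64(0.0071), np.float64(0.0035), 0]
   -217 [np.float64(0.0066), np.float64(0.0044), 0]
   -224 [np.float64(0.006), np.float64(0.0052), 0]
```

>>> arm_command(slide=[[0.0075,-0.0004,0.0],[0.0078,0,0],[0.0078,0.0008,0],[0.007,0.0018,0],[0.004,0.0018,0],[0.002,0.001,0],[0,0,0],[0,0,0]], angular=[[0,0,0],[0,0,0],[0,0,0],[0,0,0],[0,0,0],[0,0,0],[0,0,0],[0,0,0]], hand=[0.01,0.01,0.01,0.01,0.01,0.01,0.01,0.062])

```text
time: 12.4
tool_pos: [0.492, 0.144, 0.1682]
tcp_rot: [2.132, 2.306, -0.005]
wrist_force: [-0.0, -0.2, -0.7]
width: 0.402
```

Run:
```python
from h import *
arc(-204,0,1)
```

```text
t 12.4 press mm [-59.3  29.2 168.2] F [-0.  -0.2 -0.7] w 0.402
 R [[-0.078, 0.997, -0.001], [0.997, 0.078, -0.003], [-0.003, -0.002, -1.0]] q [ 0.24  0.01  2.02 -0.    1.11  0.16]
 phi 153.8 r 66.1 z 168.2
   -204 [np.float64(-0.0028), np.float64(-0.0), np.float64(0.0022)]
```

>>> arm_command(slide=[[0,0,0],[0,0,-0.01],[0,0,-0.02],[0,0,-0.02],[-0.015,0.03,-0.003],[-0.019,0.038,0],[-0.014,0.028,0],[-0.006,0.012,0]], angular=[[0,0,0],[0,0,0],[0,0,0],[0,0,0],[0,0,0],[0,0,0],[0,0,0],[0,0,0]], hand=[0.062,0.062,0.062,0.062,0.062,0.062,0.062,0.062])

```text
time: 13.2
tool_pos: [0.6051, 0.0993, 0.2297]
tcp_rot: [-2.131, -2.306, -0.003]
wrist_force: [0.1, 0.9, -0.3]
width: 0.728
```

Run:
```python
from h import *
go(58.3,-28.7,166)
c=bot.get_calibration('wrist'); im=bot.read_camera('wrist'); cv2.imwrite('pics/w7.png',im[:,:,::-1])
import pickle; pickle.dump(c,open('w7.pkl','wb'))
```

```text
t 13.2 press mm [ 49.9 -24.4 229.7] F [ 0.1  0.9 -0.3] w 0.728
 R [[-0.079, 0.997, 0.001], [0.997, 0.079, 0.002], [0.002, 0.001, -1.0]] q [0.12 0.15 1.75 0.   1.23 0.04]
 turn [ 0.04 -0.12 -0.1 ] shift [-0.0044  0.0084  0.0637]
```

View pics/w7.png

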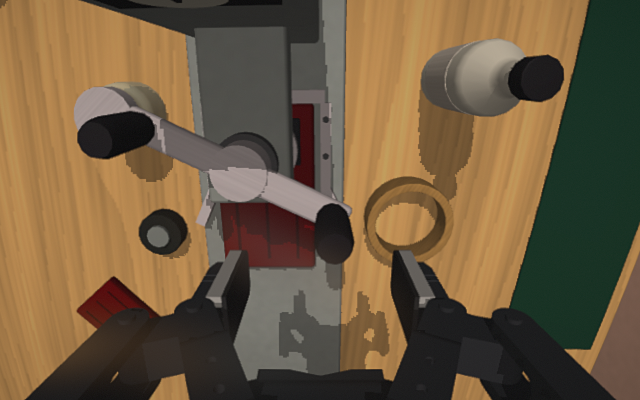

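>>> arm_command(slide=[[-0.001,0.001,0.004],[-0.001,0.001,0.01],[-0.001,0.001,0.014],[0,0,0.014],[0,0,0.01],[0,0,0.006],[0,0,0.002],[0,0,0]], angular=[[0,0,0],[0,0,0],[0,0,0],[0,0,0],[0,0,0],[0,0,0],[0,0,0],[0,0,0]], hand=[0.062,0.062,0.062,0.062,0.062,0.062,0.062,0.062])

```text
time: 14.05
tool_pos: [0.603, 0.0981, 0.162]
tcp_rot: [-2.126, -2.304, 0.004]
wrist_force: [0.5, -0.7, 0.4]
width: 0.727
```

Run:
```python
from h import *; import pickle
go(58.3,-28.7,166)
c=pickle.load(open('w7.pkl','rb'))
print([w2p(x).round(1).tolist() for x in ray(c,[(336,245)],.197)])
```

```text
t 14.05 press mm [ 47.7 -25.5 162. ] F [ 0.5 -0.7  0.4] w 0.727
 R [[-0.08, 0.997, -0.007], [0.997, 0.08, 0.003], [0.003, -0.007, -1.0]] q [0.12 0.21 1.82 0.   1.12 0.04]
 turn [-0.38 -0.18 -0.02] shift [-0.0032  0.0106 -0.0041]
[[58.4, -27.4, 197.0]]
```

>>> arm_command(slide=[[-0.002,0.006,-0.004],[-0.001,0.005,-0.001],[0,0,0],[0,0,0],[0,0,0],[0,0,0],[0,0,0],[0,0,0]], angular=[[0,0,0],[0,0,0],[0,0,0],[0,0,0],[0,0,0],[0,0,0],[0,0,0],[0,0,0]], hand=[0.062,0.062,0.062,0.01,0.01,0.01,0.01,0.01])

```text
time: 14.85
tool_pos: [0.6158, 0.0961, 0.1705]
tcp_rot: [-2.127, -2.304, 0.002]
wrist_force: [0.2, 0.1, -0.5]
width: 0.245
```

Run:
```python
from h import *
arc(-26,-7.5,8)
```

```text
t 14.85 press mm [ 60.3 -28.5 170.5] F [ 0.2  0.1 -0.5] w 0.245
 R [[-0.08, 0.997, -0.005], [0.997, 0.08, 0.003], [0.004, -0.005, -1.0]] q [0.11 0.22 1.79 0.   1.14 0.03]
 phi -25.3 r 66.7 z 170.5
   -33.5 [np.float64(-0.0073), np.float64(-0.0061), np.float64(0.0045)]
   -41.0 [np.float64(-0.0068), np.float64(-0.0051), 0]
   -48.5 [np.float64(-0.006), np.float64(-0.006), 0]
   -56.0 [np.float64(-0.0052), np.float64(-0.0067), 0]
   -63.5 [np.float64(-0.0043), np.float64(-0.0073), 0]
   -71.0 [np.float64(-0.0033), np.float64(-0.0078), 0]
   -78.5 [np.float64(-0.0022), np.float64(-0.0082), 0]
   -86.0 [np.float64(-0.0011), np.float64(-0.0084), 0]
```

>>> arm_command(slide=[[-0.006,-0.004,0.001],[-0.0072,-0.0046,0.001],[-0.0064,-0.0058,0],[-0.0056,-0.0066,0],[-0.0046,-0.0073,0],[-0.0036,-0.0078,0],[-0.0025,-0.0082,0],[-0.0014,-0.0084,0]], angular=[[0,0,0],[0,0,0],[0,0,0],[0,0,0],[0,0,0],[0,0,0],[0,0,0],[0,0,0]], hand=[0.01,0.01,0.01,0.01,0.01,0.01,0.01,0.01])

```text
time: 15.65
tool_pos: [0.5667, 0.0499, 0.1704]
tcp_rot: [2.131, 2.306, 0.008]
wrist_force: [1.9, -0.8, 1.2]
width: 0.244
```

Run:
```python
from h import *
arc(-86,-7.5,8)
```

```text
t 15.65 press mm [  7.6 -70.6 170.4] F [ 1.9 -0.8  1.2] w 0.244
 R [[-0.079, 0.997, 0.005], [0.997, 0.079, 0.002], [0.002, 0.005, -1.0]] q [ 0.04  0.12  1.91  0.    1.11 -0.04]
 phi -83.8 r 71.0 z 170.4
   -93.5 [np.float64(0.0057), np.float64(-0.0116), np.float64(0.0044)]
   -101.0 [np.float64(0.0011), np.float64(-0.0084), 0]
   -108.5 [np.float64(0.0022), np.float64(-0.0082), 0]
   -116.0 [np.float64(0.0032), np.float64(-0.0079), 0]
   -123.5 [np.float64(0.0042), np.float64(-0.0074), 0]
   -131.0 [np.float64(0.0051), np.float64(-0.0068), 0]
   -138.5 [np.float64(0.006), np.float64(-0.006), 0]
   -146.0 [np.float64(0.0067), np.float64(-0.0052), 0]
```

>>> arm_command(slide=[[0.003,-0.0085,0.001],[0.003,-0.0085,0],[0.004,-0.0082,0],[0.004,-0.0079,0],[0.0045,-0.0074,0],[0.005,-0.0068,0],[0.006,-0.006,0],[0.0067,-0.0052,0]], angular=[[0,0,0],[0,0,0],[0,0,0],[0,0,0],[0,0,0],[0,0,0],[0,0,0],[0,0,0]], hand=[0.01,0.01,0.01,0.01,0.01,0.01,0.01,0.01])

```text
time: 16.45
tool_pos: [0.5, 0.0758, 0.1705]
tcp_rot: [2.124, 2.299, -0.003]
wrist_force: [4.9, 1.3, -0.4]
width: 0.242
```

Run:
```python
from h import *
arc(-146,-7.5,8)
```

```text
t 16.45 press mm [-56.8 -39.4 170.5] F [ 4.9  1.3 -0.4] w 0.242
 R [[-0.079, 0.997, 0.008], [0.997, 0.079, -0.009], [-0.01, 0.007, -1.0]] q [ 0.11 -0.01  2.04 -0.01  1.1   0.03]
 phi -145.2 r 69.2 z 170.5
   -153.5 [np.float64(0.0104), np.float64(-0.0013), np.float64(0.0045)]
   -161.0 [np.float64(0.0078), np.float64(-0.0033), 0]
   -168.5 [np.float64(0.0082), np.float64(-0.0022), 0]
   -176.0 [np.float64(0.0084), np.float64(-0.0011), 0]
   -183.5 [np.float64(0.0085), np.float64(-0.0), 0]
   -191.0 [np.float64(0.0084), np.float64(0.0011), 0]
   -198.5 [np.float64(0.0082), np.float64(0.0022), 0]
   -206.0 [np.float64(0.0079), np.float64(0.0032), 0]
```

>>> arm_command(slide=[[0.008,-0.0036,0],[0.008,-0.0025,0],[0.008,-0.0014,0],[0.008,-0.0005,0],[0.008,0.0005,0],[0.0075,0.0013,0],[0.006,0.0014,0],[0.003,0.001,0]], angular=[[0,0,0],[0,0,0],[0,0,0],[0,0,0],[0,0,0],[0,0,0],[0,0,0],[0,0,0]], hand=[0.01,0.01,0.01,0.01,0.01,0.01,0.01,0.01])

```text
time: 17.25
tool_pos: [0.492, 0.1362, 0.1704]
tcp_rot: [2.117, 2.298, -0.004]
wrist_force: [4.1, -3.7, 2.4]
width: 0.247
```

Run:
```python
from h import *
arc(-206,0,1)
im=bot.read_camera('wrist'); cv2.imwrite('pics/w8.png',im[:,:,::-1])
```

```text
t 17.25 press mm [-59.9  21.4 170.4] F [ 4.1 -3.7  2.4] w 0.247
 R [[-0.082, 0.997, 0.011], [0.997, 0.082, -0.014], [-0.015, 0.01, -1.0]] q [ 0.23  0.    2.03 -0.02  1.1   0.16]
 phi 160.4 r 63.6 z 170.4
   -206 [np.float64(0.0071), np.float64(0.0015), np.float64(0.0044)]
```

View pics/w8.png

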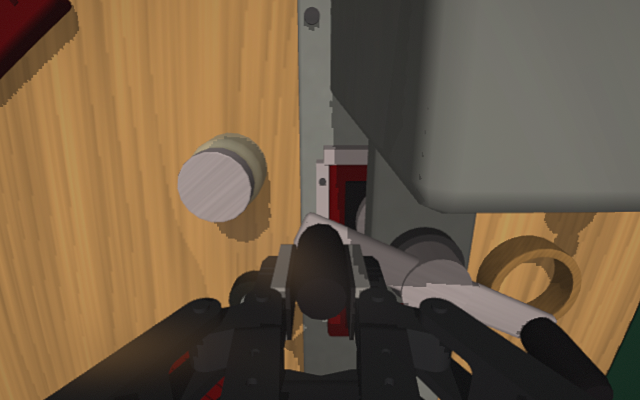

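>>> arm_command(slide=[[0,0,0],[0,0,0],[0,0,-0.01],[0,0,-0.02],[-0.002,0.006,-0.018],[-0.013,0.032,-0.001],[-0.015,0.038,0],[-0.012,0.03,0]], angular=[[0,0,0],[0,0,0],[0.3,0.4,0],[0.2,0.3,0],[0,0,0],[0,0,0],[0,0,0],[0,0,0]], hand=[0.062,0.062,0.062,0.062,0.062,0.062,0.062,0.062])

```text
time: 18.1
tool_pos: [0.594, 0.1053, 0.2182]
tcp_rot: [-2.115, -2.303, 0.016]
wrist_force: [1.0, 0.0, 0.2]
width: 0.727
```

Run:
```python
from h import *
go(59.8,-25.4,169)
c=bot.get_calibration('wrist'); im=bot.read_camera('wrist'); cv2.imwrite('pics/w9.png',im[:,:,::-1])
import pickle; pickle.dump(c,open('w9.pkl','wb'))
```

```text
t 18.1 press mm [ 39.3 -17.6 218.2] F [1.  0.  0.2] w 0.727
 R [[-0.085, 0.996, -0.018], [0.996, 0.085, 0.002], [0.004, -0.017, -1.0]] q [0.13 0.15 1.77 0.   1.23 0.04]
 turn [-1.   -0.21  0.28] shift [-0.0081  0.0213  0.0488]
```

View pics/w9.png

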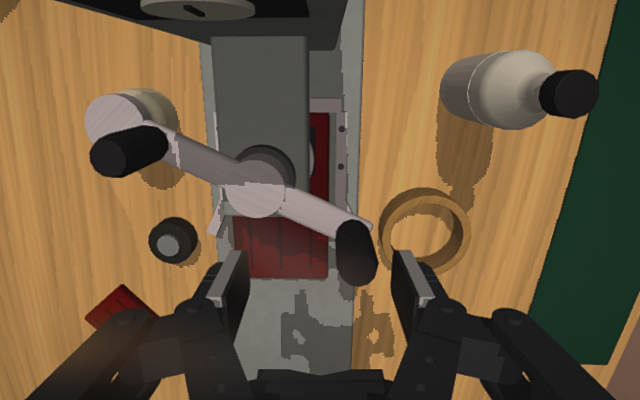

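Run:
```python
from h import *; import pickle
c=pickle.load(open('w9.pkl','rb'))
print([w2p(x).round(1).tolist() for x in ray(c,[(357,263),(357,268)],.197)])
```

```text
[[57.3, -24.4, 197.0], [57.4, -27.2, 197.0]]
```

>>> arm_command(slide=[[-0.004,0.011,0],[-0.003,0.007,0.002],[-0.001,0.002,0.01],[0,0,0.013],[0,0,0.012],[0,0,0.008],[0,0,0.002],[0,0,0]], angular=[[-0.4,-0.1,0.2],[-0.2,0,0],[0,0,0],[0,0,0],[0,0,0],[0,0,0],[0,0,0],[0,0,0]], hand=[0.062,0.062,0.062,0.062,0.062,0.062,0.062,0.062])

```text
time: 18.95
tool_pos: [0.6154, 0.0974, 0.1645]
tcp_rot: [-2.124, -2.302, 0.01]
wrist_force: [-0.5, -0.1, 0.9]
width: 0.728
```

Run:
```python
from h import *
go(59.8,-25.4,169)
```

```text
t 18.95 press mm [ 60.  -27.2 164.5] F [-0.5 -0.1  0.9] w 0.728
 R [[-0.08, 0.997, -0.011], [0.997, 0.08, 0.001], [0.002, -0.011, -1.0]] q [0.12 0.23 1.79 0.   1.13 0.03]
 turn [-0.63 -0.13 -0.02] shift [ 0.0018 -0.0002 -0.0045]
```

>>> arm_command(slide=[[0.001,0,-0.003],[0,0,0],[0,0,0],[0,0,0],[0,0,0],[0,0,0],[0,0,0],[0,0,0]], angular=[[-0.3,0,0],[0,0,0],[0,0,0],[0,0,0],[0,0,0],[0,0,0],[0,0,0],[0,0,0]], hand=[0.062,0.01,0.01,0.01,0.01,0.01,0.01,0.01])

```text
time: 19.75
tool_pos: [0.6148, 0.0991, 0.1695]
tcp_rot: [-2.126, -2.305, 0.003]
wrist_force: [-0.7, -1.0, 0.2]
width: 0.25
```

Run:
```python
from h import *
arc(-23,-6.5,8)
```

```text
t 19.75 press mm [ 59.5 -25.5 169.5] F [-0.7 -1.   0.2] w 0.25
 R [[-0.08, 0.997, -0.006], [0.997, 0.08, 0.002], [0.003, -0.005, -1.0]] q [0.12 0.22 1.79 0.   1.14 0.04]
 phi -23.2 r 64.7 z 169.5
   -29.5 [np.float64(-0.0065), np.float64(-0.0029), np.float64(0.0035)]
   -36.0 [np.float64(-0.0062), np.float64(-0.004), 0]
   -42.5 [np.float64(-0.0057), np.float64(-0.0047), 0]
   -49.0 [np.float64(-0.0051), np.float64(-0.0053), 0]
   -55.5 [np.float64(-0.0045), np.float64(-0.0058), 0]
   -62.0 [np.float64(-0.0038), np.float64(-0.0063), 0]
   -68.5 [np.float64(-0.0031), np.float64(-0.0067), 0]
   -75.0 [np.float64(-0.0023), np.float64(-0.007), 0]
```

>>> arm_command(slide=[[-0.006,-0.003,0],[-0.0064,-0.0046,0],[-0.0058,-0.0054,0],[-0.005,-0.0061,0],[-0.0043,-0.0066,0],[-0.0034,-0.007,0],[-0.0024,-0.0074,0],[-0.0013,-0.0076,0]], angular=[[0,0,0],[0,0,0],[0,0,0],[0,0,0],[0,0,0],[0,0,0],[0,0,0],[0,0,0]], hand=[0.01,0.01,0.01,0.01,0.01,0.01,0.01,0.01])

```text
time: 20.55
tool_pos: [0.5698, 0.0559, 0.1695]
tcp_rot: [2.13, 2.308, 0.002]
wrist_force: [2.2, -2.2, -1.8]
width: 0.247
```

Run:
```python
from h import *
arc(-78,-7,8)
```

```text
t 20.55 press mm [ 11.2 -64.9 169.5] F [ 2.2 -2.2 -1.8] w 0.247
 R [[-0.08, 0.997, 0.002], [0.997, 0.08, 0.001], [0.001, 0.002, -1.0]] q [ 0.05  0.12  1.9   0.    1.11 -0.03]
 phi -80.2 r 65.9 z 169.5
   -85 [np.float64(0.0002), np.float64(-0.0055), np.float64(0.0035)]
   -92 [np.float64(-0.0002), np.float64(-0.0079), 0]
   -99 [np.float64(0.0008), np.float64(-0.0079), 0]
   -106 [np.float64(0.0017), np.float64(-0.0077), 0]
   -113 [np.float64(0.0026), np.float64(-0.0075), 0]
   -120 [np.float64(0.0035), np.float64(-0.0071), 0]
   -127 [np.float64(0.0044), np.float64(-0.0066), 0]
   -134 [np.float64(0.0052), np.float64(-0.006), 0]
```

Excellent; r = 65.9. Continuing.

>>> arm_command(slide=[[0.0004,-0.0078,0],[0.0007,-0.008,0],[0.0015,-0.0079,0],[0.0024,-0.0077,0],[0.0033,-0.0074,0],[0.0042,-0.0069,0],[0.005,-0.0063,0],[0.0057,-0.0056,0]], angular=[[0,0,0],[0,0,0],[0,0,0],[0,0,0],[0,0,0],[0,0,0],[0,0,0],[0,0,0]], hand=[0.01,0.01,0.01,0.01,0.01,0.01,0.01,0.01])

```text
time: 21.35
tool_pos: [0.5044, 0.0749, 0.1695]
tcp_rot: [2.131, 2.307, 0.002]
wrist_force: [5.0, 1.1, -4.5]
width: 0.247
```

Run:
```python
from h import *
arc(-137,-7,8)
```

```text
t 21.35 press mm [-52.5 -40.7 169.5] F [ 5.   1.1 -4.5] w 0.247
 R [[-0.079, 0.997, 0.002], [0.997, 0.079, 0.0], [0.0, 0.002, -1.0]] q [ 0.1   0.01  2.03 -0.    1.1   0.02]
 phi -142.2 r 66.4 z 169.5
   -144 [np.float64(0.0025), np.float64(-0.0001), np.float64(0.0035)]
   -151 [np.float64(0.0067), np.float64(-0.0043), 0]
   -158 [np.float64(0.0072), np.float64(-0.0034), 0]
   -165 [np.float64(0.0075), np.float64(-0.0025), 0]
   -172 [np.float64(0.0078), np.float64(-0.0016), 0]
   -179 [np.float64(0.0079), np.float64(-0.0006), 0]
   -186 [np.float64(0.0079), np.float64(0.0003), 0]
   -193 [np.float64(0.0078), np.float64(0.0013), 0]
```

>>> arm_command(slide=[[0.007,-0.0044,0],[0.0078,-0.0036,0],[0.0082,-0.0026,0],[0.0085,-0.0014,0],[0.0085,-0.0003,0],[0.0084,0.0009,0],[0.0075,0.0016,0],[0.004,0.0012,0]], angular=[[0,0,0],[0,0,0],[0,0,0],[0,0,0],[0,0,0],[0,0,0],[0,0,0],[0,0,0]], hand=[0.01,0.01,0.01,0.01,0.01,0.01,0.01,0.01])

```text
time: 22.15
tool_pos: [0.4906, 0.1383, 0.1695]
tcp_rot: [2.125, 2.306, 0.001]
wrist_force: [4.6, -3.8, -3.7]
width: 0.248
```

Run:
```python
from h import *
arc(-200,0,1)
```

```text
t 22.15 press mm [-61.1  23.6 169.5] F [ 4.6 -3.8 -3.7] w 0.248
 R [[-0.082, 0.997, 0.005], [0.997, 0.082, -0.004], [-0.004, 0.005, -1.0]] q [ 0.23  0.    2.03 -0.01  1.1   0.15]
 phi 158.9 r 65.5 z 169.5
   -200 [np.float64(-0.0014), np.float64(0.0), np.float64(0.0035)]
```

>>> arm_command(slide=[[0,0,0],[0,0,0],[0,0,-0.01],[0,0,-0.02],[-0.002,0.006,-0.018],[-0.013,0.034,-0.001],[-0.016,0.041,0],[-0.013,0.034,0]], angular=[[0,0,0],[0,0,0],[0,0,0],[0,0,0],[0,0,0],[0,0,0],[0,0,0],[0,0,0]], hand=[0.062,0.062,0.062,0.062,0.062,0.062,0.062,0.062])

```text
time: 22.95
tool_pos: [0.6056, 0.1075, 0.2255]
tcp_rot: [-2.124, -2.313, 0.002]
wrist_force: [-0.5, 0.5, 0.2]
width: 0.724
```

Run:
```python
from h import *
go(60.7,-23.3,169)
c=bot.get_calibration('wrist'); im=bot.read_camera('wrist'); cv2.imwrite('pics/w10.png',im[:,:,::-1])
import pickle; pickle.dump(c,open('w10.pkl','wb'))
```

```text
t 22.95 press mm [ 51.  -16.3 225.5] F [-0.5  0.5  0.2] w 0.724
 R [[-0.085, 0.996, -0.002], [0.996, 0.085, 0.0], [0.0, -0.002, -1.0]] q [0.13 0.16 1.75 0.   1.23 0.05]
 turn [-0.1  -0.02  0.28] shift [-0.0071  0.0097  0.0565]
```

View pics/w10.png

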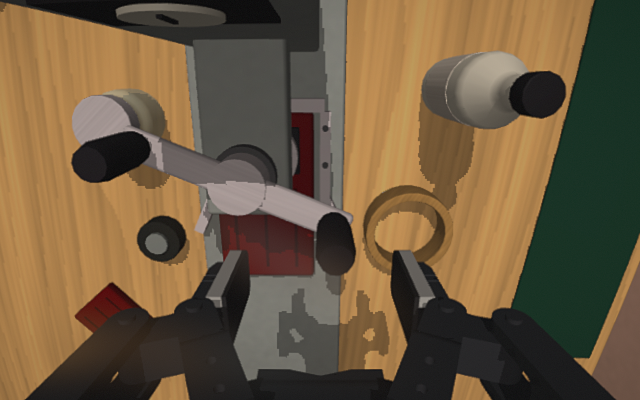

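Handle B's top disc is at about (337,256), as computed. Lowering over it.

>>> arm_command(slide=[[-0.003,0.005,0.002],[-0.003,0.005,0.006],[-0.001,0.001,0.013],[0,0,0.013],[0,0,0.012],[0,0,0.006],[0,0,0.001],[0,0,0]], angular=[[0,0,0.2],[0,0,0],[0,0,0],[0,0,0],[0,0,0],[0,0,0],[0,0,0],[0,0,0]], hand=[0.062,0.062,0.062,0.062,0.062,0.062,0.062,0.062])

```text
time: 23.8
tool_pos: [0.6188, 0.1, 0.1671]
tcp_rot: [-2.129, -2.307, 0.004]
wrist_force: [0.3, 0.7, -0.1]
width: 0.729
```

Run:
```python
from h import *; import pickle
go(60.7,-23.3,169)
c=pickle.load(open('w10.pkl','rb'))
print([w2p(x).round(1).tolist() for x in ray(c,[(337,256)],.197)])
```

```text
t 23.8 press mm [ 63.6 -24.9 167.1] F [ 0.3  0.7 -0.1] w 0.729
 R [[-0.08, 0.997, -0.003], [0.997, 0.08, -0.0], [0.0, -0.003, -1.0]] q [0.12 0.23 1.78 0.   1.13 0.04]
 turn [-0.2  -0.01 -0.03] shift [ 0.0016 -0.0029 -0.0019]
[[59.8, -23.4, 197.0]]
```

>>> arm_command(slide=[[0.001,-0.002,-0.001],[0,0,0],[0,0,0],[0,0,0],[0,0,0],[0,0,0],[0,0,0],[0,0,0]], angular=[[0,0,0],[0,0,0],[0,0,0],[0,0,0],[0,0,0],[0,0,0],[0,0,0],[0,0,0]], hand=[0.062,0.01,0.01,0.01,0.01,0.01,0.01,0.01])

```text
time: 24.6
tool_pos: [0.616, 0.1014, 0.1701]
tcp_rot: [-2.129, -2.306, 0.003]
wrist_force: [-1.2, 0.2, -0.8]
width: 0.246
```

Run:
```python
from h import *
arc(-21,-6.5,8)
```

```text
t 24.6 press mm [ 60.9 -23.2 170.1] F [-1.2  0.2 -0.8] w 0.246
 R [[-0.08, 0.997, -0.004], [0.997, 0.08, 0.0], [0.001, -0.004, -1.0]] q [0.12 0.22 1.79 0.   1.14 0.04]
 phi -20.9 r 65.2 z 170.1
   -27.5 [np.float64(-0.0068), np.float64(-0.0032), np.float64(0.0041)]
   -34.0 [np.float64(-0.0063), np.float64(-0.0038), 0]
   -40.5 [np.float64(-0.0059), np.float64(-0.0045), 0]
   -47.0 [np.float64(-0.0053), np.float64(-0.0051), 0]
   -53.5 [np.float64(-0.0047), np.float64(-0.0057), 0]
   -60.0 [np.float64(-0.004), np.float64(-0.0062), 0]
   -66.5 [np.float64(-0.0033), np.float64(-0.0066), 0]
   -73.0 [np.float64(-0.0026), np.float64(-0.0069), 0]
```

>>> arm_command(slide=[[-0.006,-0.0027,0],[-0.0066,-0.0043,0],[-0.006,-0.0052,0],[-0.0052,-0.0059,0],[-0.0045,-0.0065,0],[-0.0036,-0.0069,0],[-0.0026,-0.0074,0],[-0.0015,-0.0076,0]], angular=[[0,0,0],[0,0,0],[0,0,0],[0,0,0],[0,0,0],[0,0,0],[0,0,0],[0,0,0]], hand=[0.01,0.01,0.01,0.01,0.01,0.01,0.01,0.01])

```text
time: 25.4
tool_pos: [0.5733, 0.0554, 0.1701]
tcp_rot: [2.127, 2.304, 0.002]
wrist_force: [3.6, -2.2, -3.0]
width: 0.243
```

Run:
```python
from h import *
arc(-78,-7,8)
```

```text
t 25.4 press mm [ 14.7 -65.6 170.1] F [ 3.6 -2.2 -3. ] w 0.243
 R [[-0.08, 0.997, 0.005], [0.997, 0.08, -0.003], [-0.004, 0.005, -1.0]] q [ 0.06  0.13  1.9  -0.    1.11 -0.02]
 phi -77.4 r 67.2 z 170.1
   -85 [np.float64(0.0009), np.float64(-0.009), np.float64(0.0041)]
   -92 [np.float64(-0.0002), np.float64(-0.0079), 0]
   -99 [np.float64(0.0008), np.float64(-0.0079), 0]
   -106 [np.float64(0.0017), np.float64(-0.0077), 0]
   -113 [np.float64(0.0026), np.float64(-0.0075), 0]
   -120 [np.float64(0.0035), np.float64(-0.0071), 0]
   -127 [np.float64(0.0044), np.float64(-0.0066), 0]
   -134 [np.float64(0.0052), np.float64(-0.006), 0]
```

>>> arm_command(slide=[[0.0005,-0.0078,0],[0.0007,-0.008,0],[0.0014,-0.0079,0],[0.0022,-0.0077,0],[0.0028,-0.0065,0],[0.0026,-0.005,0],[0.002,-0.0035,0],[0.0012,-0.002,0]], angular=[[0,0,0],[0,0,0],[0,0,0],[0,0,0],[0,0,0],[0,0,0],[0,0,0],[0,0,0]], hand=[0.01,0.01,0.01,0.01,0.01,0.01,0.01,0.01])

```text
time: 26.2
tool_pos: [0.52, 0.061, 0.1703]
tcp_rot: [2.12, 2.298, -0.001]
wrist_force: [13.3, -9.8, -11.4]
width: 0.247
```

Run:
```python
from h import *
arc(-115,-2,8)
```

```text
t 26.2 press mm [-38.1 -55.8 170.3] F [ 13.3  -9.8 -11.4] w 0.247
 R [[-0.08, 0.997, 0.01], [0.997, 0.08, -0.011], [-0.011, 0.009, -1.0]] q [ 0.08  0.03  2.01 -0.01  1.1   0.  ]
 phi -124.3 r 67.5 z 170.3
   -117 [np.float64(-0.0022), np.float64(0.0086), np.float64(0.0043)]
   -119 [np.float64(0.0011), np.float64(-0.002), 0]
   -121 [np.float64(0.0011), np.float64(-0.002), 0]
   -123 [np.float64(0.0012), np.float64(-0.0019), 0]
   -125 [np.float64(0.0013), np.float64(-0.0019), 0]
   -127 [np.float64(0.0013), np.float64(-0.0018), 0]
   -129 [np.float64(0.0014), np.float64(-0.0018), 0]
   -131 [np.float64(0.0015), np.float64(-0.0017), 0]
```

>>> arm_command(slide=[[0.002,-0.003,0],[0.002,-0.003,0],[0.002,-0.003,0],[0.001,-0.002,0],[0,0,0],[0,0,0],[0,0,0],[0,0,0]], angular=[[0,0,0],[0,0,0],[0,0,0],[0,0,0],[0,0,0],[0,0,0],[0,0,0],[0,0,0]], hand=[0.01,0.01,0.01,0.01,0.01,0.01,0.01,0.01])

```text
time: 27.0
tool_pos: [0.5201, 0.0607, 0.1701]
tcp_rot: [2.095, 2.281, 0.009]
wrist_force: [3.4, -2.6, -1.8]
width: 0.249
```

Run:
```python
from h import *
arc(-115,-2,0)
```

```text
t 27.0 press mm [-38.  -56.1 170.1] F [ 3.4 -2.6 -1.8] w 0.249
 R [[-0.085, 0.996, 0.037], [0.996, 0.086, -0.026], [-0.029, 0.035, -0.999]] q [ 0.09  0.01  2.02 -0.03  1.07  0.02]
 phi -124.1 r 67.7 z 170.1
```

>>> arm_command(slide=[[0,0,0],[0,0,0],[0,0,0],[0,0,-0.01],[0,0,-0.025],[0,0,-0.035],[0,0,-0.035],[0,0,-0.02]], angular=[[0,0,0],[0,0,0],[0,0,0],[0,0,0],[0,0,0],[0,0,0],[0.8,0.6,0],[0.4,0.4,0]], hand=[0.07,0.07,0.07,0.07,0.07,0.07,0.07,0.07])

```text
time: 27.8
tool_pos: [0.5107, 0.0662, 0.2975]
tcp_rot: [2.119, 2.311, -0.005]
wrist_force: [0.6, 0.4, 0.2]
width: 0.82
```

>>> arm_command(slide=[[-0.015,0,-0.01],[-0.03,0,-0.005],[-0.03,0,0],[-0.03,0,0],[-0.01,0,0],[0,0,0],[0,0,0],[0,0,0]], angular=[[0,0,0],[0,0,0],[0,0,0],[0,0,0],[0,0,0],[0,0,0],[0,0,0],[0,0,0]], hand=[0.07,0.07,0.07,0.07,0.07,0.07,0.07,0.07])

```text
time: 28.6
tool_pos: [0.5215, -0.0542, 0.3203]
tcp_rot: [2.113, 2.308, 0.004]
wrist_force: [-0.8, -0.2, 0.3]
width: 0.821
```

Run:
```python
from h import *; import pickle
go(0,0,200)
c=bot.get_calibration('wrist'); im=bot.read_camera('wrist'); cv2.imwrite('pics/w11.png',im[:,:,::-1])
pickle.dump(c,open('w11.pkl','wb'))
im=bot.read_camera('scene'); crop(im[:,:,::-1],250,160,420,300,4.2,'pics/s11.png')
```

```text
t 28.6 press mm [ -45.8 -170.8  320.3] F [-0.8 -0.2  0.3] w 0.821
 R [[-0.088, 0.996, 0.011], [0.996, 0.088, -0.007], [-0.008, 0.01, -1.0]] q [-0.15 -0.07  1.82 -0.01  1.38 -0.24]
 turn [0.6  0.43 0.44] shift [0.1713 0.0458 0.1195]
```

View pics/w11.png

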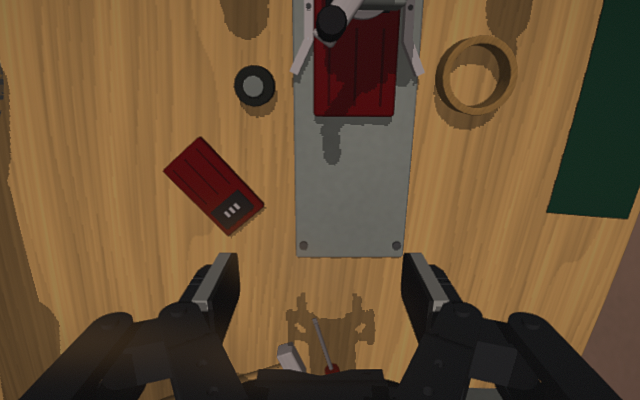

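View pics/s11.png

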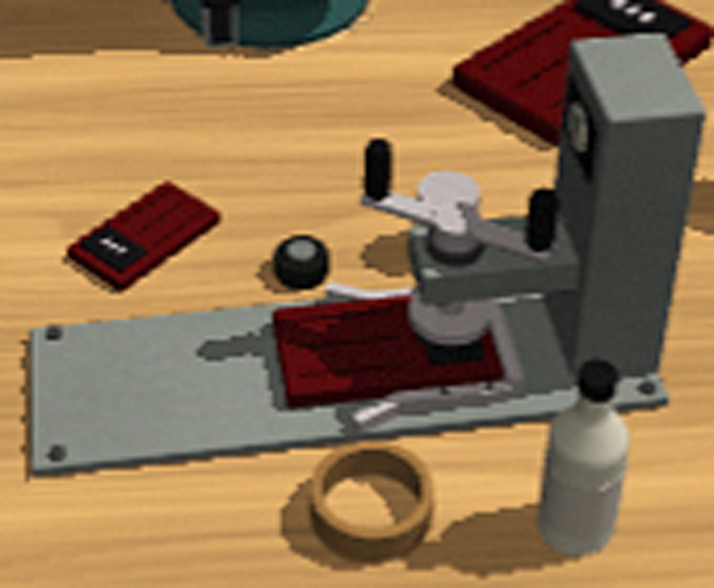

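Run:
```python
from h import *; import pickle
c=pickle.load(open('w11.pkl','rb'))
h=w2p(ray(c,[(331,22.5)],.197)[0]); print(h, np.degrees(np.arctan2(h[1],h[0])))
print([w2p(x).round(1).tolist() for x in ray(c,[(315,115.5),(394.5,115.5)],.030)])
print([w2p(x).round(1).tolist() for x in ray(c,[(297,257),(404.5,257)],.012)])
```

```text
[-37.89737417 -55.69911162 197.        ] -124.23115901865157
[[-48.6, -134.4, 30.0], [45.2, -133.5, 30.0]]
[[-72.9, -330.0, 12.0], [77.7, -330.0, 12.0]]
```

Run:
```python
from workcell import bot
print(bot.finish_job())
```

```text
the job is handed in; nothing more can be done
None
```

The panel is home against the end stop, the crank is wound down to its hard stop and released, and the job is handed in. It took about 29 s of robot time, and the hand-in reports no verdict.

- **Panel:** I pushed the right-sized panel along the bed with the two spread fingers on its rear edge. It squared up and entered the rails. At the stop it stopped moving while the push force rose to about 5 N.
- **Crank:** I wound it clockwise in four grasps (A, B, A, B) and lifted over to the other handle each time before reaching the column. At the end it would not move further under a harder push.

Last checks, from the final wrist and scene pictures:
- **Crank angle:** the handle stands at -124.2° in the press frame. With the turns made, that puts the crank at about 11.59 rad of 11.6.
- **Panel pose:** the rear edge is at y ≈ -134 mm, where home is -135. The panel is about 2 mm off centre and nearly square.
- **Pad and arm:** the pad is down on the lock plate and the gripper is clear of everything. I did not measure the pad force directly.
- **Bystanders:** the ones I could see show no visible shift. I did not measure any of them, and the cup and mallet were not fully in view.

**Didn't go cleanly:** my first press fit was off by about 2.5 mm along the bed, and I corrected it from the wrist camera. During the second grasp the handle slid about 6 mm along the pads but stayed in the grip.

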